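# Nest the starch tumblers in their keeper and put the cover back

### The arm

A 6-joint arm with a two-finger parallel gripper is mounted at the origin on the work surface. World frame = base frame: x ahead of the robot, y to its left, z up, the work surface at z = 0. Lengths are in m, angles in degrees, forces in N, time in s.
With the tool pointing down it reaches from about 0.4 to 0.825 m from the base axis. Payload 7 kg.
Tool frame: the origin (TCP) lies at the very end of the fingers, on their centre line; the grasp point (between the pads) lies 19 mm behind it (ctrl.grip_depth is the distance from the TCP to the grasp point, in m); z points along the fingers, y is the line along which they close (so a half turn about z gives the same grasp; the last joint's range is limited). The gripper opens to 88 mm and grips with 3 to 60 N. Pads are 19 mm wide; open, the fingers measure 130 mm over their backs; the gripper's body (78 mm by 193 mm) begins 47 mm behind the grasp point.
Start: joints at [-50.415, 20.546, 0.682, 0, -70.136, -16.507], TCP at [0.265, -0.621, 0.227] pointing down, gripper open.
Joint ranges: [-176.03, 176.03], [-82.01, 121.73], [-58.28, 71.71], [-173.87, 95.51], [-174.79, -0.11], [-173.66, 173.66]. Speed limits (degrees/s): [136.94, 136.94, 172.46, 180, 180, 180].

### API

Orientations are given as [roll, pitch, yaw] about the fixed x, y, z axes, in that order (R = Rz(yaw) Ry(pitch) Rx(roll)).
In Python, from plant import get_obs, eyes, ctrl, spotter gives the robot as it stands.
- The arm moves only by the shell command python3 -m crank 'ROWS'. ROWS is JSON, one flat list of numbers, 7 for each row, row after row: the turn, a rotation vector about the tool's x, y, z in rad, then the shift along the tool's x, y, z in mm, then the opening, from 0 (shut) to 1 (fully open). A call has 1 to 5 rows; each row shifts and turns the commanded pose from where the row before left it, along the tool's axes as they then stand; what a row does not reach is not made up. A row lasts 1/8 s, in which the tool goes at most 62.5 mm and 10.7 degrees, less where a joint would pass 70% of its speed; a pose out of reach is approached as far as the arm can. A call is refused whole if a number of a shift passes 62.5 or a number of a turn 0.188, either way. A call with a gripper value outside its range is refused whole. The fingers move at their own pace and stop on an object; the grip force is fixed at half the most. Time passes only in rows, so rows that do not move let the fingers close. It gives the time, the measured TCP pose, the force, the opening and the grip force at its end, in the units of the state.
- get_obs(): the state, without advancing time (a new reading comes with each control period).
- eyes.snapshot(name): name is "scene" or "top" or "wrist"; returns the picture (400x640x3 uint8, blue, green, red); there is no depth.
- eyes.camera_model(name): a dict with "fx", "fy", "cx", "cy" (pixels), "extrinsics" (4x4, takes a point from camera to world coordinates). Camera axes: x right, y down, z forward; pixel columns grow to the right and rows downward; lengths in m; the calibration is good to about 2 mm. A picture is of the moment at which its call begins: read the wrist's pose just before it. camera_model takes no time and is no camera call; for the wrist camera it gives the pose at the moment of the call.
- ctrl.close_job(): hands the job in; it is judged then, once.
Trained networks look in the newest picture that a camera, given by its name, has taken for a name from the list of things; names that differ only in an ending like _2 or _b are one class to them, and where a whole thing is asked for, a point or a joint stands for the part that bears it (a point fixed in the world has none). Each returns a list of dicts, best first, with "p" (0 to 1); they miss things now and then, are a little off and sometimes report something else, mostly with a low value. They report only what shows in the picture. A call takes as long as a camera call. They do not tell look-alikes from the thing itself.
- spotter.outline_of(camera, target): "region" (400x640 bool, what is visible of it) and "rect" ([left, top, width, height] in pixels, round what is visible of it).
- spotter.place_of(camera, target): "location" ([column, row] in pixels: a listed point, or the origin of a listed thing).
The state is a dict: "clock": time; "joint_pos": joint angles; "qvel": joint speeds; "tau": joint torques, N m; "tool_pos": TCP position; "orientation": TCP orientation; "force": force on the tool from outside, world axes, zero at the start; "moment": the same for the moment, N m; "opening": finger opening in m; "gripper_force": force on a finger pad.
Only numpy, scipy, OpenCV 4.12 (cv2) and the standard library are available. Lean on these libraries where they do the work, as an engineer would, in place of code of your own. Each camera call takes 0.05 s, during which the arm holds its last target. There are 200 camera calls.

### The job

Take the cover off the tumbler keeper and set it aside (the cork mat is kept clear for it), then nest every tumbler on the table upright into the keeper, one inside another in a single straight stack, lowering each gently until it just rests and never pressing or dropping it so that it wedges tight. Then gently put the cover on the rim of the top tumbler, seated and level, and leave the other things on the table where they are.

Things in the scene. Friction and masses are not known exactly. Their poses are not given: they have to be found in the camera images.
- cup1_mid (a point): white plastic tumbler, open end up, loose; 95 mm high, straight taper from 49 mm outside at the foot to 66 mm at the rim, wall 4 mm, thick weighted floor 25 mm, 0.08 kg; may be absent. Point: on its axis, half-way up (47.5 mm); z up its axis. All are alike: one lowered into another rests on the taper with its rim about 45 mm above the lower rim; pushed further it jams.
- cup2_mid (a point): white plastic tumbler, open end up, loose; 95 mm high, straight taper from 49 mm outside at the foot to 66 mm at the rim, wall 4 mm, thick weighted floor 25 mm, 0.08 kg; may be absent. Point: on its axis, half-way up (47.5 mm); z up its axis. All are alike: one lowered into another rests on the taper with its rim about 45 mm above the lower rim; pushed further it jams.
- cup3_mid (a point): white plastic tumbler, open end up, loose; 95 mm high, straight taper from 49 mm outside at the foot to 66 mm at the rim, wall 4 mm, thick weighted floor 25 mm, 0.08 kg; may be absent. Point: on its axis, half-way up (47.5 mm); z up its axis. All are alike: one lowered into another rests on the taper with its rim about 45 mm above the lower rim; pushed further it jams.
- cup4_mid (a point): white plastic tumbler, open end up, loose; 95 mm high, straight taper from 49 mm outside at the foot to 66 mm at the rim, wall 4 mm, thick weighted floor 25 mm, 0.08 kg; may be absent. Point: on its axis, half-way up (47.5 mm); z up its axis. All are alike: one lowered into another rests on the taper with its rim about 45 mm above the lower rim; pushed further it jams.
- keeper_mouth (a point): tumbler keeper: grey tapered plastic sleeve, open at the top, fixed to the table on a 110 mm square, 12 mm thick wooden foot. The point is the centre of its mouth, 71 mm above the table; mouth 58 mm inside, 66 mm outside diameter. A tumbler lowered in rests on the taper with its foot about 20 mm above the table, its rim about 44 mm above the mouth.
- cover_mid (a point): loose aluminium cover, 0.12 kg, 47 mm high: boss below 46 mm across, 6 mm high; disc 84 mm across, 5 mm thick; black round knob on top 24 mm across, 36 mm high. Point: on its axis, 23.5 mm above the boss's underside, 17.5 mm above the disc's underside; z up its axis. It starts on the keeper; the boss enters the mouth of keeper or tumbler loosely, the disc rests on the rim.
- mat_top (a point): thin cork mat, 130 mm square, fixed to the table, clear. The point is the centre of its top, 4 mm above the table.
- saucepan: aluminium saucepan, 160 mm across, 75 mm high, black handle reaching 207 mm from its centre along its y; origin at the centre of its underside. Not to be disturbed.
- brush: scrubbing brush with silicone pad, 150 mm long (x), 30 mm wide, 36 mm high, lying on the table; origin at the centre of its underside. Not to be disturbed.
- spoon: steel tablespoon, 190 mm long, lying along its x. Not to be disturbed.
- peg1: orange plastic clothes peg, 76 mm long (x), 21 mm wide, 14 mm high, lying on the table. Not to be disturbed.
- peg2: orange plastic clothes peg, 76 mm long (x), 21 mm wide, 14 mm high, lying on the table. Not to be disturbed.
- peg3: orange plastic clothes peg, 76 mm long (x), 21 mm wide, 14 mm high, lying on the table. Not to be disturbed.
Things that resemble listed ones, but are neither listed nor needed, are in the scene too. Leave any red or turquoise look-alike of the part that bears cover_mid alone.

How it is judged (in metres and radians):
On the way, in this order (a step that is already met when the one before it is completed fails the run):
1. the cover has been taken off the keeper, at least 90 mm aside (horizontal distance between cover_mid and keeper_mouth above 0.09 m), for 0.2 s.
2. every tumbler present is nested upright in one stack in the keeper (horizontal distance between each of cup1_mid, cup2_mid, cup3_mid, cup4_mid and keeper_mouth below 0.008 m and angle between each of cup1_mid, cup2_mid, cup3_mid, cup4_mid's own z axis and vertical below 0.08 rad and (z of cup1_mid in the frame of cup2_mid between 0.034 and 0.054 m or z of cup1_mid in the frame of cup3_mid between 0.034 and 0.054 m or z of cup1_mid in the frame of cup4_mid between 0.034 and 0.054 m or z of cup1_mid in the frame of keeper_mouth between -0.014 and 0.007 m) and (z of cup2_mid in the frame of cup1_mid between 0.034 and 0.054 m or z of cup2_mid in the frame of cup3_mid between 0.034 and 0.054 m or z of cup2_mid in the frame of cup4_mid between 0.034 and 0.054 m or z of cup2_mid in the frame of keeper_mouth between -0.014 and 0.007 m) and (z of cup3_mid in the frame of cup1_mid between 0.034 and 0.054 m or z of cup3_mid in the frame of cup2_mid between 0.034 and 0.054 m or z of cup3_mid in the frame of cup4_mid between 0.034 and 0.054 m or z of cup3_mid in the frame of keeper_mouth between -0.014 and 0.007 m) and (z of cup4_mid in the frame of cup1_mid between 0.034 and 0.054 m or z of cup4_mid in the frame of cup2_mid between 0.034 and 0.054 m or z of cup4_mid in the frame of cup3_mid between 0.034 and 0.054 m or z of cup4_mid in the frame of keeper_mouth between -0.014 and 0.007 m)), for 0.3 s.
At the end, for the whole second after the job is handed in: Tumblers upright (0.08 rad), within 8 mm of the keeper's axis, each foot 34 to 54 mm above that of the tumbler below, the lowest 10 to 30 mm above the table in the keeper; cover level (0.05 rad), within 9 mm of the axis, seated on the top rim; all at rest (all of step 2 and horizontal distance between cover_mid and keeper_mouth below 0.009 m and angle between cover_mid's own z axis and vertical below 0.05 rad and (z of cover_mid in the frame of cup1_mid between 0.059 and 0.07 m or z of cover_mid in the frame of cup2_mid between 0.059 and 0.07 m or z of cover_mid in the frame of cup3_mid between 0.059 and 0.07 m or z of cover_mid in the frame of cup4_mid between 0.059 and 0.07 m) and z of cover_mid in the frame of cup1_mid above 0.058 m and z of cover_mid in the frame of cup2_mid above 0.058 m and z of cover_mid in the frame of cup3_mid above 0.058 m and z of cover_mid in the frame of cup4_mid above 0.058 m and linear speed of each of cup1, cup2, cup3, cup4, cover below 0.02 m/s); the robot touches nothing.
It fails at once if a tumbler is rammed or dropped into the keeper or another tumbler, or the cover onto one, with over 80 N (letting go 10 mm high gives up to 60 N) (contact force between any of cup2, cup3, cup4 and cup1 above 80 N or contact force between any of cup3, cup4 and cup2 above 80 N or contact force between cup4 and cup3 above 80 N or contact force between any of cup1, cup2, cup3, cup4 and keeper above 80 N or contact force between any of cup1, cup2, cup3, cup4 and cover above 80 N).
It fails at once if a bystander (saucepan, brush, spoon or peg) is shifted more than 50 mm (distance of any of saucepan, brush, spoon, peg1, peg2, peg3 from where it was at the start of the episode above 0.05 m).
Of cup1, cup2, cup3, cup4 only 3 to 4 are there at a start; the rules pass over those that are not, and their reading is None.
At some moment in a run one of cup1, cup2, cup3, cup4 may be knocked a few centimetres aside while the robot is not near it.
It also fails if it takes over 200 s, if anything falls off the work surface, if the arm or the gripper's body presses on something with over 40 N, if the wrist force passes 120 N, or if a joint passes its speed limit or range.

## Working session

There is one attempt and no reset: what is moved stays moved. The work goes in short steps, Python scripts to look and compute and a shell command to move; the robot and the scene stay as the last step left them, time stands still between calls to the robot, and variables do not carry over. Pictures are saved under pics/ and viewed, at most 14 in all, crops included, and the job is handed in when it is done.

```bash
mkdir -p pics; ls; cat > h.py <<'E'
import numpy as np, cv2
from plant import get_obs, eyes, ctrl, spotter
def ray(cam,px,z,m=None):
    m=m or eyes.camera_model(cam); E=np.array(m['extrinsics'])
    d=E[:3,:3]@np.array([(px[0]-m['cx'])/m['fx'],(px[1]-m['cy'])/m['fy'],1]); o=E[:3,3]
    return o+d*(z-o[2])/d[2]
def proj(cam,P,m=None):
    m=m or eyes.camera_model(cam); E=np.linalg.inv(np.array(m['extrinsics']))
    c=E[:3,:3]@np.array(P)+E[:3,3]
    return np.array([m['fx']*c[0]/c[2]+m['cx'],m['fy']*c[1]/c[2]+m['cy']])
E
python3 - <<'E'
from h import *
print(get_obs())
for c in ['scene','top']:
    cv2.imwrite(f'pics/{c}0.png',eyes.snapshot(c)); m=eyes.camera_model(c); print(c,m['fx'],np.round(np.array(m['extrinsics']),3).tolist())
    for t,z in [('cup1_mid',.0475),('keeper_mouth',.071),('cover_mid',.0885),('mat_top',.004)]:
        for r in spotter.place_of(c,t): print(t,round(r['p'],2),np.round(r['location']),np.round(ray(c,r['location'],z),3))
E
```

```text
pics
{'clock': 0.0, 'joint_pos': array([-5.04133134e+01,  2.05891228e+01,  6.35303217e-01, -1.90988846e-02,
       -7.01344600e+01, -1.65057989e+01]), 'qvel': array([ 0.02148439, -0.01741582,  0.04736246,  0.03129478, -0.06596487,
        0.00017334]), 'tau': array([ 4.52547274e-04, -5.82719135e+01,  2.93052649e+01,  6.99710011e+00,
        6.86355546e-03, -1.64143175e-04]), 'tool_pos': array([ 0.2644013 , -0.62055469,  0.2256636 ]), 'orientation': array([ 1.79910257e+02, -7.86903781e-03, -1.56925610e+02]), 'force': array([-0.23812054, -0.09499227, -0.5482958 ]), 'moment': array([ 0.00830509,  0.0297726 , -0.02830359]), 'gripper_force': 0.0, 'opening': 0.08765882048001493}
scene 479.20597418859717 [[0.332, 0.814, -0.477, 1.179], [0.943, -0.282, 0.175, -0.257], [0.008, -0.508, -0.861, 1.194], [0.0, 0.0, 0.0, 1.0]]
cup1_mid 0.94 [398. 191.] [0.603 0.19  0.048]
cup1_mid 0.29 [395. 149.] [0.467 0.239 0.048]
keeper_mouth 0.78 [344. 169.] [0.497 0.066 0.071]
keeper_mouth 0.24 [345. 244.] [ 0.716 -0.014  0.071]
cover_mid 0.64 [339. 136.] [0.398 0.088 0.089]
cover_mid 0.63 [344. 166.] [0.498 0.064 0.089]
cover_mid 0.61 [301. 202.] [ 0.569 -0.084  0.089]
cover_mid 0.57 [292. 154.] [ 0.413 -0.059  0.089]
mat_top 0.75 [348. 242.] [0.685 0.011 0.004]
top 381.07445254158665 [[0.013, -0.99, 0.138, 0.42], [-1.0, -0.011, 0.009, -0.028], [-0.008, -0.138, -0.99, 1.009], [0.0, 0.0, 0.0, 1.0]]
cup1_mid 0.8 [230. 175.] [0.612 0.209 0.047]
keeper_mouth 0.73 [288. 223.] [0.488 0.054 0.071]
cover_mid 0.93 [328. 272.] [ 0.371 -0.043  0.089]
cover_mid 0.9 [286. 218.] [0.5   0.059 0.089]
cover_mid 0.64 [334. 207.] [ 0.528 -0.058  0.089]
cover_mid 0.59 [268. 277.] [0.359 0.1   0.089]
cover_mid 0.38 [213. 229.] [0.47  0.236 0.089]
mat_top 0.65 [307. 153.] [0.684 0.015 0.004]
```

View pics/scene0.png

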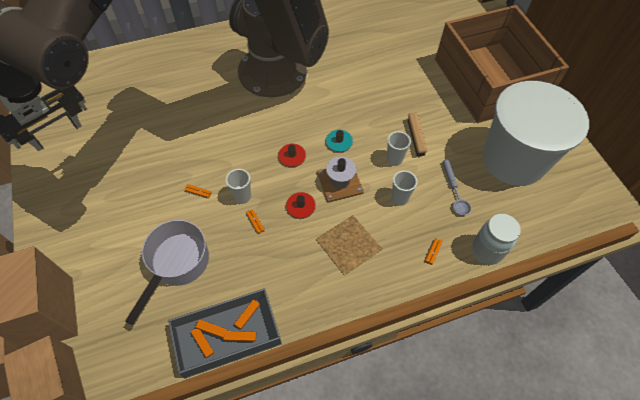

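View pics/top0.png

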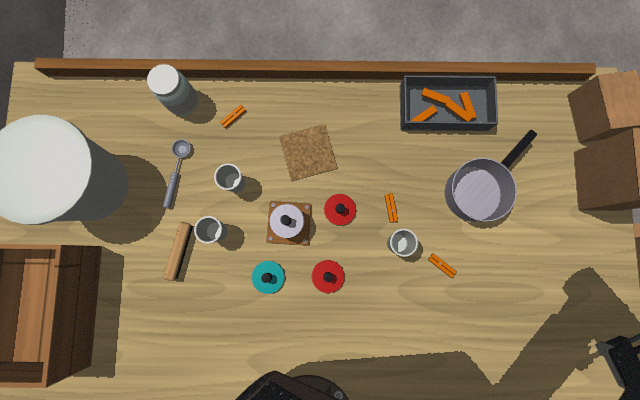

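The table shows three tumblers: scene (403,187), (397,148), (238,186); top (228,178), (208,230), (403,242). Cover candidates:
- silver disc on the keeper, scene (341,168), top (287,220)
- turquoise, scene (339,140)
- red, scene (292,154)
- red, scene (301,204)

By the description I choose the silver one on the wooden foot. I'll go above it and check with a close crop.

```bash
python3 -m crank '[0,0,0.134,0,0,-30,1, 0,0,0.134,0,0,-30,1, 0,0,0.134,0,0,-20,1, 0,0,0,-16,46,0,1, 0,0,0,-16,46,0,1]'
python3 -m crank '[0,0,0,-16,46,0,1, 0,0,0,-16,46,0,1, 0,0,0,-16,46,0,1, 0,0,0,-16,46,0,1, 0,0,0,-16,46,0,1]'
python3 -m crank '[0,0,0,-16,46,0,1, 0,0,0,-16,46,0,1, 0,0,0,-16,46,0,1, 0,0,0,-16,46,0,1, 0,0,0,-16,46,0,1]'
python3 -m crank '[0,0,0,-16,46,0,0.5, 0,0,0,-16,46,0,0.5, 0,0,0,-12,36,0,0.5, 0,0,0,0,0,0,0.5, 0,0,0,0,0,0,0.5]'
python3 - <<'E'
from h import *
o=get_obs();print(o['tool_pos'],o['orientation'],o['joint_pos'])
m=eyes.camera_model('wrist');im=eyes.snapshot('wrist');cv2.imwrite('pics/w1.png',im)
print(m['fx'],np.round(np.array(m['extrinsics']),3).tolist())
for t,z in [('cup1_mid',.0475),('keeper_mouth',.071),('cover_mid',.0885),('mat_top',.004)]:
    for r in spotter.place_of('wrist',t): print(t,round(r['p'],2),np.round(r['location']),np.round(ray('wrist',r['location'],z,m),4))
E
```

```text
clock: 1.12
tool_pos: [0.2966, -0.5281, 0.3064]
orientation: [180.0, 0.0, 180.0]
force: [0.5, -0.0, -0.3]
opening: 0.0875
gripper_force: 0.0
clock: 1.75
tool_pos: [0.3766, -0.2974, 0.3069]
orientation: [-180.0, 0.0, -180.0]
force: [0.9, 0.9, 0.9]
opening: 0.0876
gripper_force: 0.0
clock: 2.38
tool_pos: [0.4564, -0.0672, 0.307]
orientation: [180.0, 0.1, -179.9]
force: [0.4, -1.0, 0.1]
opening: 0.0875
gripper_force: 0.0
clock: 3.0
tool_pos: [0.4998, 0.0591, 0.3065]
orientation: [-180.0, -0.0, -179.9]
force: [-0.7, 0.0, 0.7]
opening: 0.0456
gripper_force: 0.0
[0.49978246 0.05910099 0.30652008] [-1.79992679e+02 -1.34465175e-02 -1.79923918e+02] [ 2.91465432e+01  1.56515269e+00 -1.28758612e+01 -1.38807475e-04
 -7.55742960e+01 -1.19070426e+02]
309.29399927888954 [[-0.001, 0.961, 0.275, 0.426], [1.0, 0.001, -0.0, 0.06], [-0.0, 0.275, -0.961, 0.466], [0.0, 0.0, 0.0, 1.0]]
cup1_mid 0.83 [422. 240.] [0.6024 0.2043 0.0475]
cover_mid 0.87 [233. 193.] [ 0.521  -0.0535  0.0885]
cover_mid 0.72 [320. 172.] [0.4946 0.0564 0.0885]
cover_mid 0.57 [243.  64.] [ 0.3725 -0.0307  0.0885]
cover_mid 0.56 [362.  58.] [0.3659 0.1029 0.0885]
cover_mid 0.31 [462. 148.] [0.4654 0.2275 0.0885]
mat_top 0.74 [293. 280.] [0.6921 0.01   0.004 ]
mat_top 0.62 [109. 130.] [ 0.4491 -0.252   0.004 ]
mat_top 0.57 [522. 111.] [0.4215 0.3441 0.004 ]
mat_top 0.44 [319. 176.] [0.5162 0.0535 0.004 ]
```

View wrist.

View pics/w1.png

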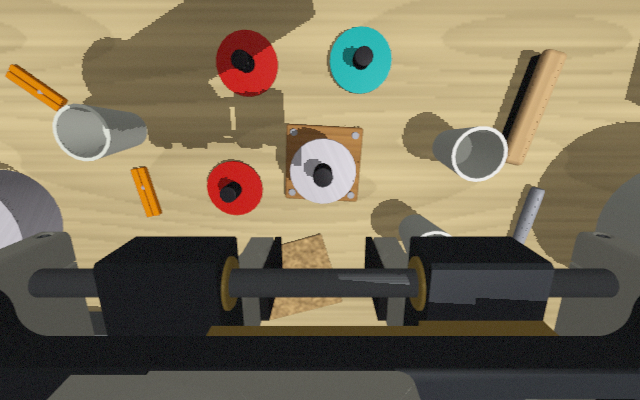

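The silver disc sits on the wooden foot at (323,171), knob at (323,175). The reds are at (247,62) and (235,187), turquoise at (360,60). Cup rims are at (82,132), (473,153) and (435,238). The choice stands.

```bash
cat >> h.py <<'E'
def disc(cam,im,px,z,r=45,m=None):
    """centre of the bright grey blob near px, as ellipse of hull, at height z"""
    hsv=cv2.cvtColor(im,cv2.COLOR_BGR2HSV)
    k=((hsv[...,1]<60)&(hsv[...,2]>110)).astype(np.uint8)
    w=np.zeros_like(k); cv2.circle(w,tuple(int(v) for v in px),r,1,-1); k&=w
    n,l,s,c=cv2.connectedComponentsWithStats(k); i=1+np.argmax(s[1:,4])
    h=cv2.convexHull(np.argwhere(l==i)[:,::-1].astype(np.int32))
    e=cv2.fitEllipse(h); return e, ray(cam,e[0],z,m)
E
python3 - <<'E'
from h import *
m=eyes.camera_model('wrist')
for c,px,r in [('wrist',(323,171),48),('top',(287,220),28),('scene',(341,170),24)]:
    im=eyes.snapshot(c); e,p=disc(c,im,px,.076,r,eyes.camera_model(c)); print(c,e,p)
    print(spotter.place_of(c,'cover_mid')[0]['p'])
E
```

```text
wrist ((322.29412841796875, 172.6648712158203), (67.5665512084961, 71.8135757446289), 80.55624389648438) [0.49813221 0.05849196 0.076     ]
0.95
top ((286.015869140625, 214.62844848632812), (35.461570739746094, 46.860965728759766), 0.9198455810546875) [0.50875775 0.0603311  0.076     ]
0.95
scene ((340.7875061035156, 168.55874633789062), (24.915706634521484, 29.91948890686035), 93.93914031982422) [0.49660577 0.05653845 0.076     ]
0.95
```

```bash
python3 -m crank '[0,0,0,2,-1,50,0.6, 0,0,0,0,0,50,0.6, 0,0,0,0,0,50,0.6, 0,0,0,0,0,40,0.6, 0,0,0,0,0,25,0.6]'
python3 -m crank '[0,0,0,0,0,9,0.6, 0,0,0,0,0,0,0.6, 0,0,0,0,0,0,0, 0,0,0,0,0,0,0, 0,0,0,0,0,0,0]'
python3 -m crank '[0,0,0,0,0,0,0, 0,0,0,0,0,0,0, 0,0,0,0,0,-10,0, 0,0,0,0,0,-20,0, 0,0,0,0,0,-30,0]'
python3 -m crank '[0,0,0,0,0,-30,0, 0,0,0,0,0,0,0]'
python3 - <<'E'
from h import *
cv2.imwrite('pics/w2.png',eyes.snapshot('wrist')); im=eyes.snapshot('scene'); print([ (r['p'],r['location']) for r in spotter.place_of('scene','keeper_mouth')])
print([(round(r['p'],2),np.round(ray('scene',r['location'],.004),4)) for r in spotter.place_of('scene','mat_top')])
im=eyes.snapshot('top');print([(round(r['p'],2),np.round(ray('top',r['location'],.004),4)) for r in spotter.place_of('top','mat_top')]); print([ (r['p'],ray('top',r['location'],.071)) for r in spotter.place_of('top','keeper_mouth')])
print(get_obs()['force'])
E
```

```text
clock: 4.18
tool_pos: [0.4972, 0.0578, 0.0896]
orientation: [-179.9, -0.1, -180.0]
force: [0.1, 0.3, -0.2]
opening: 0.0524
gripper_force: 0.0
clock: 4.8
tool_pos: [0.4983, 0.0584, 0.0832]
orientation: [180.0, 0.1, -180.0]
force: [-0.2, -0.7, -0.8]
opening: 0.028
gripper_force: 0.0
clock: 5.42
tool_pos: [0.4973, 0.0579, 0.1428]
orientation: [-180.0, -0.1, -180.0]
force: [0.1, 0.4, -1.3]
opening: 0.0231
gripper_force: 30.0
clock: 5.68
tool_pos: [0.4993, 0.0588, 0.1752]
orientation: [179.9, 0.2, -179.9]
force: [0.2, 0.1, -1.3]
opening: 0.0234
gripper_force: 30.0
[(0.59, [342.9, 167.6])]
[(0.69, array([0.6822, 0.0076, 0.004 ]))]
[(0.73, array([0.7782, 0.2153, 0.004 ])), (0.71, array([0.681 , 0.0192, 0.004 ]))]
[(0.7, array([0.49102501, 0.05743986, 0.071     ]))]
[-0.17700278 -0.4517916  -2.08068269]
```

View pics/w2.png

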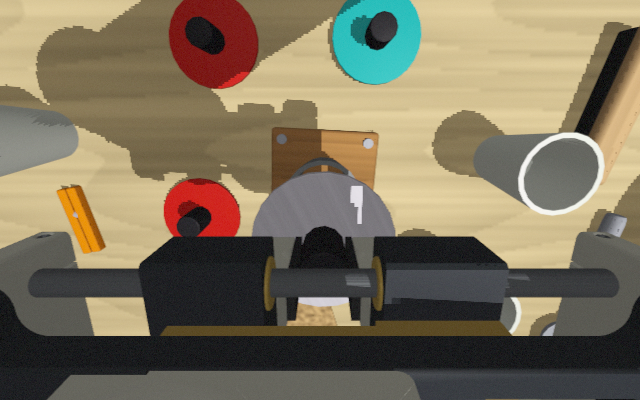

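The cover is held level above the keeper, with the disc at (323,235). Now onto the mat at about (0.684, 0.013).

```bash
python3 -m crank '[0,0,0,-46,-11,0,0, 0,0,0,-46,-12,0,0, 0,0,0,-46,-12,0,0, 0,0,0,-46,-11,0,0, 0,0,0,0,0,0,0]'
python3 -m crank '[0,0,0,0,0,45,0, 0,0,0,0,0,45,0, 0,0,0,0,0,35,0, 0,0,0,0,0,15,0, 0,0,0,0,0,6,0]'
python3 -m crank '[0,0,0,0,0,2,0, 0,0,0,0,0,2,0, 0,0,0,0,0,2,0, 0,0,0,0,0,0,0, 0,0,0,0,0,0,0]'
```

```text
clock: 6.65
tool_pos: [0.684, 0.0113, 0.1699]
orientation: [-179.9, -0.2, 180.0]
force: [-1.1, 1.0, -1.4]
opening: 0.0237
gripper_force: 30.0
clock: 7.28
tool_pos: [0.6818, 0.0124, 0.0261]
orientation: [-180.0, -0.0, -179.9]
force: [0.3, 0.6, -1.2]
opening: 0.0237
gripper_force: 30.0
clock: 7.9
tool_pos: [0.6828, 0.0125, 0.0221]
orientation: [180.0, 0.1, -179.9]
force: [-3.3, 0.9, 6.7]
opening: 0.0236
gripper_force: 30.0
```

```bash
python3 -m crank '[0,0,0,0,0,0,0.5, 0,0,0,0,0,0,0.5, 0,0,0,0,0,-20,0.6, 0,0,0,0,0,-40,0.6, 0,0,0,0,0,-60,0.6]'
python3 -m crank '[0,0,0,55,10,-50,1, 0,0,0,55,10,-50,1, 0,0,0,55,10,-50,1, 0,0,0,18,16,-10,1, 0,0,0,0,0,0,1]'
python3 - <<'E'
from h import *
o=get_obs();print(o['tool_pos'],o['orientation'],o['force'])
m=eyes.camera_model('wrist');im=eyes.snapshot('wrist');cv2.imwrite('pics/w3.png',im)
for t,z in [('cup1_mid',.0475),('keeper_mouth',.071),('cover_mid',.0275)]:
    for r in spotter.place_of('wrist',t): print(t,round(r['p'],2),np.round(r['location']),np.round(ray('wrist',r['location'],z,m),4))
for c in ['top','scene']:
    im=eyes.snapshot(c); cv2.imwrite(f'pics/{c}3.png',im)
    for t,z in [('cup1_mid',.0475),('keeper_mouth',.071),('cover_mid',.0275)]:
        for r in spotter.place_of(c,t): print(c,t,round(r['p'],2),np.round(r['location']),np.round(ray(c,r['location'],z),4))
E
```

```text
clock: 8.52
tool_pos: [0.6808, 0.0121, 0.1397]
orientation: [-179.9, -0.2, -180.0]
force: [1.4, 0.9, -0.4]
opening: 0.0521
gripper_force: 0.0
clock: 9.15
tool_pos: [0.5261, 0.054, 0.2775]
orientation: [179.9, 0.2, -179.9]
force: [-0.4, 0.1, -0.9]
opening: 0.0875
gripper_force: 0.0
[0.52606402 0.05402729 0.27751575] [ 179.89483961    0.20174942 -179.85941149] [-0.41125123  0.07380145 -0.88819385]
cup1_mid 0.59 [434. 232.] [0.6055 0.2047 0.0475]
keeper_mouth 0.75 [325. 152.] [0.4958 0.0576 0.071 ]
cover_mid 0.97 [225. 179.] [ 0.5378 -0.0766  0.0275]
cover_mid 0.93 [239.  31.] [ 0.3591 -0.0444  0.0275]
cover_mid 0.78 [371.  28.] [0.3551 0.1112 0.0275]
cover_mid 0.77 [294. 272.] [0.6768 0.0134 0.0275]
top cup1_mid 0.35 [471. 192.] [ 0.5753 -0.4071  0.0475]
top keeper_mouth 0.79 [287. 225.] [0.4839 0.0578 0.071 ]
top cover_mid 0.94 [329. 276.] [ 0.3592 -0.0469  0.0275]
top cover_mid 0.8 [266. 278.] [0.3526 0.1122 0.0275]
top cover_mid 0.68 [310. 153.] [0.6772 0.0052 0.0275]
top cover_mid 0.67 [338. 209.] [ 0.5293 -0.0707  0.0275]
top cover_mid 0.39 [398. 242.] [ 0.4463 -0.2219  0.0275]
scene cup1_mid 0.75 [402. 190.] [0.6019 0.2025 0.0475]
scene keeper_mouth 0.7 [341. 169.] [0.4944 0.0589 0.071 ]
scene cover_mid 0.97 [338. 135.] [0.3487 0.1061 0.0275]
scene cover_mid 0.83 [346. 238.] [0.6828 0.0039 0.0275]
scene cover_mid 0.8 [296. 151.] [ 0.365  -0.0353  0.0275]
scene cover_mid 0.6 [298. 203.] [ 0.5374 -0.0836  0.0275]
```

View pics/w3.png

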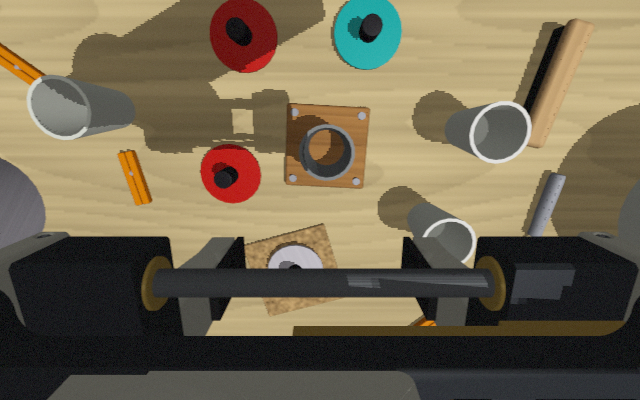

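The cover is on the mat (295,265) and the keeper is open at (327,152). Cup rims are at (58,107), (499,132) and (448,242), all upright.

```bash
cat >> h.py <<'E'
def rim(cam,im,px,z,r,m=None,dbg=None):
    """rim circle (r 33 mm) centre: bright pixels near px -> rays to z -> robust circle fit"""
    from scipy.optimize import least_squares
    hsv=cv2.cvtColor(im,cv2.COLOR_BGR2HSV)
    k=((hsv[...,1]<40)&(hsv[...,2]>205)).astype(np.uint8)
    w=np.zeros_like(k); cv2.circle(w,tuple(int(v) for v in px),r,1,-1); k&=w
    P=np.array([ray(cam,p[::-1],z,m)[:2] for p in np.argwhere(k)]); c=ray(cam,px,z,m)[:2]
    f=lambda q:np.hypot(*(P-q[:2]).T)-.031
    s=least_squares(f,c,loss='soft_l1',f_scale=.001)
    return s.x,len(P),np.median(abs(s.fun)) 
E
python3 - <<'E'
from h import *
m=eyes.camera_model('wrist');im=cv2.imread('pics/w3.png')
for p in [(58,107),(499,132),(448,242)]: print(rim('wrist',im,p,.095,42,m))
for p in [(294,107),(362,116),(355,182),(292,178)]: print(ray('wrist',p,.013,m))
print(np.mean([ray('wrist',p,.013,m) for p in [(294,107),(362,116),(355,182),(292,178)]],0), ray('wrist',(327,152),.071,m))
t=cv2.imread('pics/top3.png')
for p in [(403,241),(208,229),(228,178)]: print(rim('top',t,p,.095,20))
E
```

```text
(array([ 0.44642355, -0.22374254]), 304, np.float64(0.0007537651865569088))
(array([0.47188585, 0.24362348]), 574, np.float64(0.000809655889533939))
(array([0.60126156, 0.20212536]), 259, np.float64(0.0008620022645096752))
[0.44390644 0.01601769 0.013     ]
[0.45516994 0.10495264 0.013     ]
[0.54356526 0.09829812 0.013     ]
[0.53793896 0.01084191 0.013     ]
[0.49514515 0.05752759 0.013     ] [0.49532369 0.0585004  0.071     ]
(array([ 0.44395597, -0.22213626]), 90, np.float64(0.0012937606418007095))
(array([0.47007028, 0.24763319]), 159, np.float64(0.0011462171469412002))Traceback (most recent call last):
  File "<stdin>", line 7, in <module>
  File "h.py", line 27, in rim
    s=least_squares(f,c,loss='soft_l1',f_scale=.001)
    return func(*args, **kwargs)
    vector_fun = VectorFunction(
        fun_wrapped,
    ...<6 lines>...
        workers=workers
    )
    self._update_fun()
    ~~~~~~~~~~~~~~~~^^
    self.f = self.fun_wrapped(xp_copy(self.x))
             ~~~~~~~~~~~~~~~~^^^^^^^^^^^^^^^^^
    return np.atleast_1d(self.fun(x))
                         ~~~~~~~~^^^
    return self.f(x, *self.args, **self.kwargs)
           ~~~~~~^^^^^^^^^^^^^^^^^^^^^^^^^^^^^^
  File "h.py", line 26, in <lambda>
    f=lambda q:np.hypot(*(P-q[:2]).T)-.031
                          ~^~~~~~
ValueError: operands could not be broadcast together with shapes (0,) (2,)
```

```bash
python3 -m crank '[0,0,0,6,46,0,1, 0,0,0,6,48,0,1, 0,0,0,6,48,0,1, 0,0,0,7,48,0,1, 0,0,0,0,0,0,1]'
python3 - <<'E'
from h import *
o=get_obs();m=eyes.camera_model('wrist');im=eyes.snapshot('wrist');print(o['tool_pos'],o['orientation'],o['joint_pos'])
px=proj('wrist',[.471,.245,.095],m);print(px,rim('wrist',im,px,.095,50,m))
cv2.imwrite('pics/w4.png',im)
E
```

```text
clock: 10.38
tool_pos: [0.501, 0.2459, 0.2751]
orientation: [-180.0, -0.0, -179.8]
force: [1.1, -0.3, 0.1]
opening: 0.088
gripper_force: 0.0
[0.50096994 0.2459075  0.27510365] [-1.79988060e+02 -2.02478461e-02 -1.79772684e+02] [ 4.62417137e+01  7.90822732e+00 -9.86485983e+00 -6.59008755e-03
 -7.22495658e+01 -1.36012385e+02]
[321.5577167  155.84506812] (array([0.47669911, 0.25669777]), 741, np.float64(0.005174898280805657))
```

View pics/w4.png

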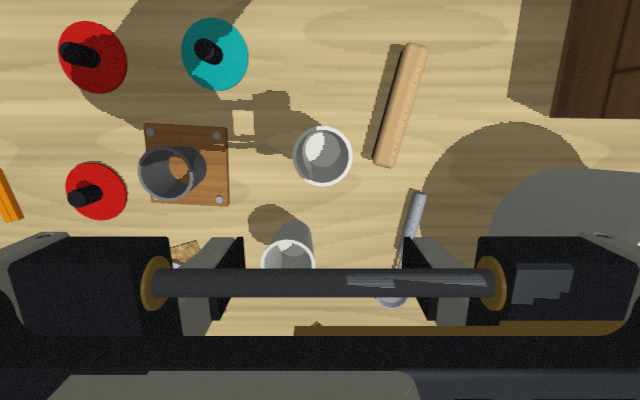

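The cup B rim is a ring centred at (322,156), which agrees with the projection. I'll fit on hull points instead.

```bash
cat >> h.py <<'E'
def rim(cam,im,px,z,r,m=None,R=.033):
    from scipy.optimize import least_squares
    hsv=cv2.cvtColor(im,cv2.COLOR_BGR2HSV)
    k=((hsv[...,1]<40)&(hsv[...,2]>190)).astype(np.uint8)
    w=np.zeros_like(k); cv2.circle(w,tuple(int(v) for v in px),r,1,-1); k&=w
    n,l,s,_=cv2.connectedComponentsWithStats(k); k=(l==1+np.argmax(s[1:,4]))
    h=cv2.convexHull(np.argwhere(k)[:,::-1].astype(np.int32))[:,0]
    P=np.array([ray(cam,p,z,m)[:2] for p in h]); c=P.mean(0)
    s=least_squares(lambda q:np.hypot(*(P-q[:2]).T)-q[2],[*c,R],loss='soft_l1',f_scale=.001)
    return np.round(s.x,4),len(P),np.median(abs(s.fun))
E
python3 - <<'E'
from h import *
m=eyes.camera_model('wrist');im=cv2.imread('pics/w4.png')
print(rim('wrist',im,(322,156),.095,40,m)); print(ray('wrist',(172,173),.071,m))
E
```

```text
(array([0.4718, 0.2443, 0.0328]), 27, np.float64(9.141605861510277e-05))
[0.49507999 0.06552175 0.071     ]
```

```bash
python3 -m crank '[0,0,0,29,-2,40,1, 0,0,0,0,0,50,1, 0,0,0,0,0,50,1, 0,0,0,0,0,40,1, 0,0,0,0,0,24,1]'
python3 -m crank '[0,0,0,0,0,10,1, 0,0,0,0,0,0,1, 0,0,0,0,0,0,0.5, 0,0,0,0,0,0,0.5, 0,0,0,0,0,0,0.5]'
python3 -m crank '[0,0,0,0,0,0,0.5, 0,0,0,0,0,0,0.5, 0,0,0,0,0,-10,0.5, 0,0,0,0,0,-40,0.5, 0,0,0,0,0,-50,0.5]'
```

```text
clock: 11.05
tool_pos: [0.4719, 0.2394, 0.0698]
orientation: [-179.9, -0.1, 180.0]
force: [-0.2, 0.4, 0.7]
opening: 0.0873
gripper_force: 0.0
clock: 11.68
tool_pos: [0.4728, 0.2417, 0.0623]
orientation: [179.9, 0.1, -179.9]
force: [-0.5, 0.4, 2.2]
opening: 0.0641
gripper_force: 30.1
clock: 12.3
tool_pos: [0.4714, 0.2402, 0.1619]
orientation: [-179.9, -0.2, -180.0]
force: [1.3, 0.3, 0.2]
opening: 0.064
gripper_force: 30.0
```

```bash
cat >> h.py <<'E'
def avg(n=5):
    a=[]
    for _ in range(n): eyes.snapshot('scene'); o=get_obs(); a.append([*o['tool_pos'],*o['force']])
    return np.round(np.mean(a,0),4)
E
python3 -m crank '[0,0,0,-6,-46,0,0.5, 0,0,0,-6,-46,0,0.5, 0,0,0,-6,-46,0,0.5, 0,0,0,-6,-46,0,0.5, 0,0,0,0,0,0,0.5]'
python3 - <<'E'
from h import *
m=eyes.camera_model('wrist');cv2.imwrite('pics/w5.png',eyes.snapshot('wrist'));print(avg())
E
```

```text
clock: 12.92
tool_pos: [0.4958, 0.0545, 0.1616]
orientation: [-180.0, -0.1, 179.8]
force: [0.5, 0.8, -1.7]
opening: 0.064
gripper_force: 30.0
[ 0.4964  0.0575  0.1616 -0.1774  0.1677 -0.5603]
```

View pics/w5.png

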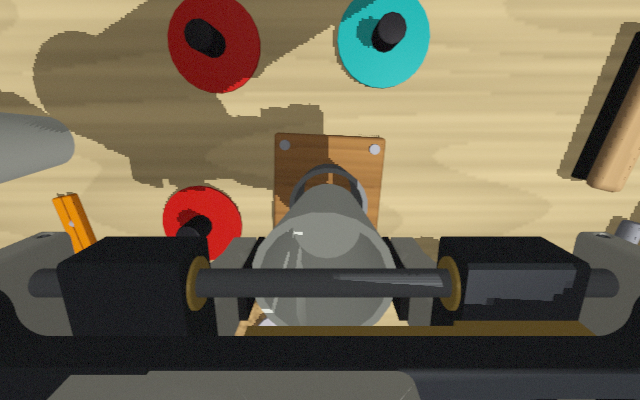

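The held cup is upright above the keeper mouth at (330,195). Lowering.

```bash
python3 -m crank '[0,0,0,1,0,25,0.5, 0,0,0,0,0,20,0.5, 0,0,0,0,0,10,0.5, 0,0,0,0,0,5,0.5, 0,0,0,0,0,0,0.5]'
python3 - <<'E'
from h import *
print(avg())
E
python3 -m crank '[0,0,0,0,0,3,0.5, 0,0,0,0,0,3,0.5, 0,0,0,0,0,2,0.5, 0,0,0,0,0,0,0.5]'
python3 - <<'E'
from h import *
print(avg())
E
```

```text
clock: 13.85
tool_pos: [0.4956, 0.0573, 0.1016]
orientation: [-180.0, -0.0, -179.9]
force: [0.3, -1.4, -2.2]
opening: 0.0641
gripper_force: 30.0
[ 0.4957  0.0573  0.102   0.5176 -0.734  -1.1596]
clock: 14.6
tool_pos: [0.4954, 0.0569, 0.0933]
orientation: [-180.0, -0.0, -180.0]
force: [0.9, -3.4, 0.0]
opening: 0.064
gripper_force: 30.0
[ 0.4953  0.057   0.0933  1.4463 -4.6911 -1.0382]
```

```bash
python3 -m crank '[0,0,0,0,-1.2,0,0.5, 0,0,0,0,0,2,0.5, 0,0,0,0,0,2,0.5, 0,0,0,0,0,0,0.5]'
python3 - <<'E'
from h import *
print(avg(4))
E
python3 -m crank '[0,0,0,-0.3,-0.3,2,0.5, 0,0,0,0,0,0,0.5]'
python3 - <<'E'
from h import *
print(avg(4))
E
```

```text
clock: 15.35
tool_pos: [0.4961, 0.0564, 0.0898]
orientation: [180.0, 0.1, -179.9]
force: [3.2, -0.7, 1.3]
opening: 0.0639
gripper_force: 30.0
[0.4961 0.0564 0.0898 2.787  0.1349 0.9831]
clock: 15.8
tool_pos: [0.4968, 0.0563, 0.0881]
orientation: [180.0, 0.1, -179.9]
force: [2.6, 0.4, 3.7]
opening: 0.0637
gripper_force: 30.0
[0.4968 0.0563 0.0881 2.8416 1.0965 5.2872]
```

```bash
python3 -m crank '[0,0,0,-1,0.2,0,0.5, 0,0,0,0,0,1.5,0.5, 0,0,0,0,0,0,0.5]'
python3 - <<'E'
from h import *
print(avg(4))
E
python3 -m crank '[0,0,0,0,0,1.5,0.5, 0,0,0,0,0,0,0.5]'
python3 - <<'E'
from h import *
print(avg(4))
E
```

```text
clock: 16.38
tool_pos: [0.4976, 0.0564, 0.0869]
orientation: [180.0, 0.1, -179.9]
force: [1.5, 2.1, 10.1]
opening: 0.0638
gripper_force: 30.0
[0.4976 0.0564 0.0869 0.9361 1.5329 8.9478]
clock: 16.82
tool_pos: [0.498, 0.0565, 0.0862]
orientation: [180.0, 0.1, -179.9]
force: [-0.9, 2.9, 16.5]
opening: 0.0641
gripper_force: 30.0
[ 0.498   0.0565  0.0862 -0.8404  2.9983 16.1207]
```

```bash
python3 -m crank '[0,0,0,0,0,0,1, 0,0,0,0,0,0,1, 0,0,0,0,0,0,1, 0,0,0,0,0,-15,1, 0,0,0,0,0,-40,1]'
python3 -m crank '[0,0,0,-15,0,-50,1, 0,0,0,-14,0,-50,1, 0,0,0,0,0,-36,1, 0,0,0,0,0,0,1]'
python3 - <<'E'
from h import *
m=eyes.camera_model('wrist');im=eyes.snapshot('wrist');cv2.imwrite('pics/w6.png',im);print(avg(3))
px=proj('wrist',[.498,.057,.115],m)
for z in (.115,.119): print(z,rim('wrist',im,px,z,45,m))
px=proj('wrist',[.602,.203,.095],m);print(px,rim('wrist',im,px,.095,40,m))
t=eyes.snapshot('top');cv2.imwrite('pics/top6.png',t)
E
```

```text
clock: 17.65
tool_pos: [0.4955, 0.0553, 0.1392]
orientation: [-179.9, -0.2, -180.0]
force: [1.0, 0.4, 1.5]
opening: 0.0874
gripper_force: 0.0
clock: 18.15
tool_pos: [0.5272, 0.0562, 0.2797]
orientation: [179.9, 0.3, -179.9]
force: [0.3, 0.4, 0.6]
opening: 0.088
gripper_force: 0.0
[ 0.5252  0.0558  0.2755  0.2616  0.3012 -0.3421]
0.115 (array([0.485 , 0.051 , 0.0125]), 16, np.float64(0.0021888024308247458))
0.119 (array([0.4846, 0.0511, 0.0123]), 16, np.float64(0.0021604242212708022))
[444.12804728 241.773127  ] (array([0.6017, 0.2051, 0.0326]), 22, np.float64(0.00014839478183903757))
```

View pics/w6.png

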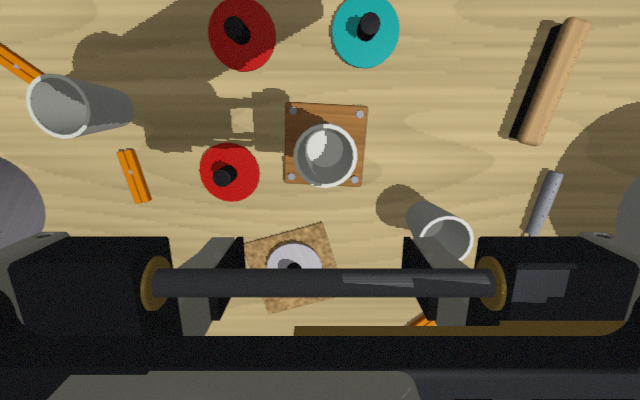

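Cup B sits upright in the keeper, its rim centred at about (325,155). Cup A's rim is at (446,239) and cup C's at (58,105).

```bash
sed -i 's/R=.033):/R=.033,V=190):/; s/>190)/>V)/' h.py
python3 - <<'E'
from h import *
m=eyes.camera_model('wrist');im=cv2.imread('pics/w6.png')
for V in (130,160):
  for z in (.111,.115,.119): print(V,z,rim('wrist',im,(325,155),z,36,m,V=V))
E
python3 -m crank '[0,0,0,-26,37,0,1, 0,0,0,-26,37,0,1, 0,0,0,-26,37,0,1, 0,0,0,-26,37,0,1, 0,0,0,0,0,0,1]'
python3 - <<'E'
from h import *
m=eyes.camera_model('wrist');im=eyes.snapshot('wrist');print(avg(4))
px=proj('wrist',[.602,.204,.095],m);print(px,rim('wrist',im,px,.095,40,m))
cv2.imwrite('pics/w7.png',im)
E
```

```text
130 0.111 (array([0.4823, 0.0479, 0.0134]), 15, np.float64(0.0027092565795080077))
130 0.115 (array([0.482 , 0.0481, 0.0133]), 15, np.float64(0.0026809697018315495))
130 0.119 (array([0.4816, 0.0482, 0.0131]), 15, np.float64(0.002651282004560584))
160 0.111 (array([0.482 , 0.05  , 0.0126]), 17, np.float64(0.001975661291877911))
160 0.115 (array([0.4816, 0.0501, 0.0124]), 17, np.float64(0.001954302560452731))
160 0.119 (array([0.4812, 0.0501, 0.0122]), 17, np.float64(0.0019328927808507645))
clock: 19.02
tool_pos: [0.6303, 0.2061, 0.2726]
orientation: [-179.9, -0.2, -179.9]
force: [-0.5, -0.2, -0.3]
opening: 0.0873
gripper_force: 0.0
[ 0.6293  0.2036  0.2748 -0.3679 -0.5049 -0.1632]
[320.71656617 158.13030168] (array([0.6017, 0.2045, 0.0329]), 24, np.float64(7.719375210243906e-05))
```

```bash
python3 -m crank '[0,0,0,28,1,40,1, 0,0,0,0,0,50,1, 0,0,0,0,0,50,1, 0,0,0,0,0,40,1, 0,0,0,0,0,24,1]'
python3 -m crank '[0,0,0,0,0,9,1, 0,0,0,0,0,0,1, 0,0,0,0,0,0,0.5, 0,0,0,0,0,0,0.5, 0,0,0,0,0,0,0.5]'
python3 - <<'E'
from h import *
print(avg(4))
im=cv2.imread('pics/w6.png'); hsv=cv2.cvtColor(im,cv2.COLOR_BGR2HSV); k=((hsv[...,1]<40)&(hsv[...,2]>150)).astype(np.uint8); w=0*k; cv2.circle(w,(325,155),36,1,-1); k&=w
h=cv2.convexHull(np.argwhere(k)[:,::-1].astype(np.int32)); print(cv2.fitEllipse(h))
E
python3 -m crank '[0,0,0,0,0,0,0.5, 0,0,0,0,0,-10,0.5, 0,0,0,0,0,-40,0.5, 0,0,0,0,0,-50,0.5, 0,0,0,0,0,-50,0.5]'
```

```text
clock: 19.9
tool_pos: [0.6006, 0.2037, 0.07]
orientation: [-180.0, -0.1, 180.0]
force: [-0.8, 0.3, -0.4]
opening: 0.088
gripper_force: 0.0
clock: 20.52
tool_pos: [0.602, 0.2051, 0.0634]
orientation: [180.0, 0.1, -179.9]
force: [-0.8, -1.4, 3.6]
opening: 0.0636
gripper_force: 30.2
[ 0.6022  0.2051  0.0634 -0.262  -0.9306  4.2809]
((330.2093811035156, 156.9960479736328), (53.59020233154297, 65.13903045654297), 0.8951629400253296)
clock: 21.35
tool_pos: [0.6012, 0.2049, 0.2141]
orientation: [-180.0, -0.0, -180.0]
force: [0.9, 0.5, -1.5]
opening: 0.0636
gripper_force: 30.0
```

```bash
python3 -m crank '[0,0,0,26,-37,0,0.5, 0,0,0,26,-37,0,0.5, 0,0,0,26,-37,0,0.5, 0,0,0,26,-37,0,0.5, 0,0,0,0,0,0,0.5]'
python3 - <<'E'
from h import *
print(avg(5))
E
python3 -m crank '[0,0,0,0,0,25,0.5, 0,0,0,0,0,20,0.5, 0,0,0,0,0,10,0.5, 0,0,0,0,0,5,0.5, 0,0,0,0,0,0,0.5]'
python3 - <<'E'
from h import *
print(avg(4))
E
```

```text
clock: 21.98
tool_pos: [0.4959, 0.055, 0.2133]
orientation: [180.0, 0.0, 179.9]
force: [0.1, 0.9, 0.1]
opening: 0.0631
gripper_force: 30.0
[ 0.4979  0.057   0.213   0.3435  0.8513 -0.7123]
clock: 22.85
tool_pos: [0.4981, 0.0574, 0.1526]
orientation: [180.0, 0.0, -179.9]
force: [-0.3, 2.9, -2.5]
opening: 0.0636
gripper_force: 30.0
[ 0.4981  0.0573  0.153  -0.4023  2.6446 -1.7719]
```

```bash
python3 -m crank '[0,0,0,0,0.8,0,0.5, 0,0,0,0,0,3,0.5, 0,0,0,0,0,3,0.5, 0,0,0,0,0,0,0.5]'
python3 - <<'E'
from h import *
print(avg(4))
E
python3 -m crank '[0,0,0,0,0.3,2,0.5, 0,0,0,0,0,2,0.5, 0,0,0,0,0,2,0.5, 0,0,0,0,0,0,0.5]'
python3 - <<'E'
from h import *
print(avg(4))
E
```

```text
clock: 23.55
tool_pos: [0.4979, 0.0579, 0.1464]
orientation: [180.0, 0.0, -180.0]
force: [-0.3, 4.2, -0.6]
opening: 0.0631
gripper_force: 30.0
[ 0.4978  0.0579  0.1464 -0.6199  3.6506 -1.6565]
clock: 24.25
tool_pos: [0.4979, 0.0583, 0.1405]
orientation: [180.0, 0.0, -180.0]
force: [-0.7, 4.6, 0.5]
opening: 0.0636
gripper_force: 30.0
[ 0.4979  0.0582  0.1405 -0.8232  5.431   0.0914]
```

```bash
python3 -m crank '[0,0,0,0.3,1.5,0,0.5, 0,0,0,0,0,2,0.5, 0,0,0,0,0,2,0.5, 0,0,0,0,0,0,0.5]'
python3 - <<'E'
from h import *
print(avg(4))
E
python3 -m crank '[0,0,0,0,0,2,0.5, 0,0,0,0,0,1,0.5, 0,0,0,0,0,0,0.5]'
python3 - <<'E'
from h import *
print(avg(4))
E
```

```text
clock: 24.95
tool_pos: [0.4972, 0.0592, 0.1362]
orientation: [-180.0, -0.0, -180.0]
force: [-0.3, 0.6, -1.5]
opening: 0.0633
gripper_force: 30.0
[ 0.4973  0.0593  0.1363 -0.0525  0.578  -1.3396]
clock: 25.52
tool_pos: [0.4976, 0.0595, 0.1338]
orientation: [-180.0, 0.0, -179.9]
force: [-1.8, 0.5, 2.5]
opening: 0.0634
gripper_force: 30.0
[ 0.4977  0.0595  0.1338 -1.6954 -0.185   3.7332]
```

```bash
python3 -m crank '[0,0,0,0.7,0,0,0.5, 0,0,0,0,0,1.5,0.5, 0,0,0,0,0,0,0.5]'
python3 - <<'E'
from h import *
print(avg(4))
E
python3 -m crank '[0,0,0,0,0,1.5,0.5, 0,0,0,0,0,0,0.5]'
python3 - <<'E'
from h import *
print(avg(4))
E
```

```text
clock: 26.1
tool_pos: [0.4974, 0.0596, 0.1326]
orientation: [180.0, 0.1, -179.9]
force: [-0.7, 0.1, 7.6]
opening: 0.0633
gripper_force: 30.0
[ 0.4974  0.0596  0.1326 -1.7065 -0.7486  7.2605]
clock: 26.55
tool_pos: [0.4979, 0.0596, 0.132]
orientation: [180.0, 0.1, -179.9]
force: [-2.6, -0.8, 14.4]
opening: 0.0631
gripper_force: 30.0
[ 0.4979  0.0596  0.132  -2.5998 -1.2953 13.5652]
```

```bash
python3 -m crank '[0,0,0,0,0,0,1, 0,0,0,0,0,0,1, 0,0,0,0,0,0,1, 0,0,0,0,0,-15,1, 0,0,0,0,0,-40,1]'
python3 -m crank '[0,0,0,-15,0,-45,1, 0,0,0,-14,0,-43,1, 0,0,0,0,0,0,1]'
python3 - <<'E'
from h import *
im=eyes.snapshot('wrist');cv2.imwrite('pics/w8.png',im);s=eyes.snapshot('scene');cv2.imwrite('pics/mix8.png',np.hstack([im[60:260,200:500],s[60:260,220:520]]))
t=eyes.snapshot('top');cv2.imwrite('pics/top8.png',t);print(get_obs()['tool_pos'])
E
python3 -m crank '[0,0,0,10,-47,0,1, 0,0,0,10,-47,0,1, 0,0,0,10,-47,0,1, 0,0,0,10,-47,0,1, 0,0,0,11,-47,0,1]'
python3 -m crank '[0,0,0,0,-48,0,1, 0,0,0,0,0,0,1]'
python3 - <<'E'
from h import *
m=eyes.camera_model('wrist');im=eyes.snapshot('wrist');cv2.imwrite('pics/w9.png',im);print(avg(4))
px=proj('wrist',[.446,-.223,.095],m);print(px,rim('wrist',im,px,.095,40,m))
E
```

```text
clock: 27.38
tool_pos: [0.4958, 0.0591, 0.1853]
orientation: [-179.9, -0.2, -180.0]
force: [0.6, 0.2, 0.1]
opening: 0.0875
gripper_force: 0.0
clock: 27.75
tool_pos: [0.5283, 0.06, 0.2781]
orientation: [179.9, 0.4, -179.9]
force: [-0.2, 0.2, -1.1]
opening: 0.0878
gripper_force: 0.0
[0.52526778 0.05940234 0.27339031]
clock: 28.52
tool_pos: [0.4737, -0.1767, 0.2727]
orientation: [180.0, -0.1, -179.9]
force: [1.3, -0.7, -0.5]
opening: 0.0877
gripper_force: 0.0
clock: 28.78
tool_pos: [0.4737, -0.2258, 0.2723]
orientation: [180.0, -0.2, 179.8]
force: [-0.5, 0.3, -0.4]
opening: 0.0872
gripper_force: 0.0
[ 0.4746 -0.2231  0.273  -0.1731  0.2815 -0.4011]
[324.72562867 158.60421318] (array([ 0.4388, -0.2333,  0.0109]), 12, np.float64(0.0011019749018205674))
```

View pics/mix8.png

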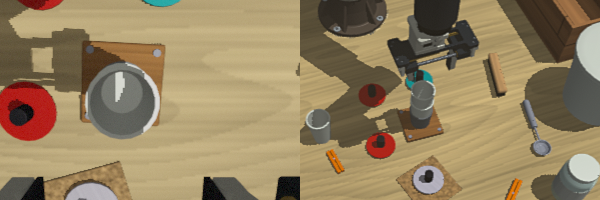

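The two-cup stack stands straight in the keeper. The crop's left half shows its rim at (122,100), the right half shows it from the side at (422,95).

```bash
python3 - <<'E'
from h import *
im=cv2.imread('pics/w9.png')[100:220,250:400]; cv2.imwrite('pics/w9c.png',cv2.resize(im,None,fx=4,fy=4))
E
```

```text
(no output)
```

View pics/w9c.png

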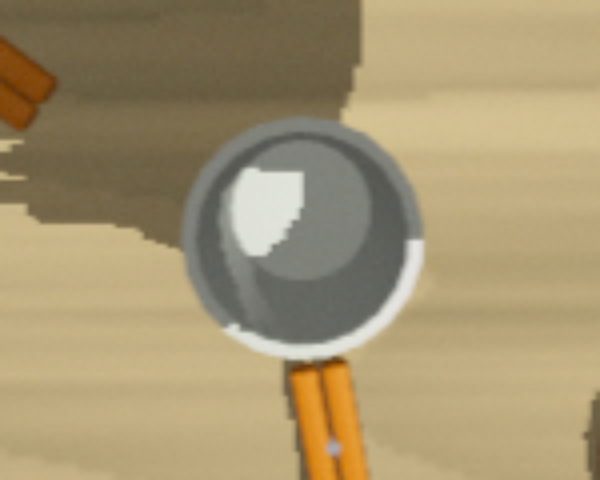

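Cup C's rim is centred at crop (302,238), i.e. pixel (325.6,159.5), which puts the cup at (0.4468, -0.2224).

```bash
python3 -m crank '[0,0,0,28,1,40,1, 0,0,0,0,0,50,1, 0,0,0,0,0,50,1, 0,0,0,0,0,40,1, 0,0,0,0,0,24,1]'
python3 -m crank '[0,0,0,0,0,7,1, 0,0,0,0,0,0,1, 0,0,0,0,0,0,0.5, 0,0,0,0,0,0,0.5, 0,0,0,0,0,0,0.5]'
python3 - <<'E'
from h import *
print(avg(4))
E
python3 -m crank '[0,0,0,0,0,0,0.5, 0,0,0,0,0,-10,0.5, 0,0,0,0,0,-40,0.5, 0,0,0,0,0,-50,0.5, 0,0,0,0,0,-50,0.5]'
python3 -m crank '[0,0,0,0,0,-50,0.5, 0,0,0,0,0,0,0.5]'
```

```text
clock: 29.65
tool_pos: [0.4463, -0.2213, 0.0678]
orientation: [180.0, -0.1, -179.9]
force: [0.0, -0.4, 0.5]
opening: 0.0876
gripper_force: 0.0
clock: 30.28
tool_pos: [0.4474, -0.2227, 0.0632]
orientation: [-180.0, 0.1, -179.9]
force: [-1.2, -0.8, 2.8]
opening: 0.0635
gripper_force: 30.2
[ 4.4760e-01 -2.2280e-01  6.3200e-02  1.9000e-03 -6.8790e-01  3.7849e+00]
clock: 31.1
tool_pos: [0.4464, -0.2223, 0.2143]
orientation: [180.0, -0.0, -180.0]
force: [0.9, -0.2, -0.8]
opening: 0.0636
gripper_force: 30.0
clock: 31.35
tool_pos: [0.4488, -0.223, 0.2671]
orientation: [-179.9, 0.4, -179.9]
force: [0.2, -0.4, -1.6]
opening: 0.0637
gripper_force: 30.0
```

```bash
python3 -m crank '[0,0,0,-8,46,0,0.5, 0,0,0,-8,47,0,0.5, 0,0,0,-8,47,0,0.5, 0,0,0,-8,47,0,0.5, 0,0,0,-9,47,0,0.5]'
python3 -m crank '[0,0,0,-9,47,0,0.5, 0,0,0,0,0,0,0.5, 0,0,0,0,0,0,0.5]'
python3 - <<'E'
from h import *
print(avg(5))
E
python3 -m crank '[0,0,0,0,0,25,0.5, 0,0,0,0,0,20,0.5, 0,0,0,0,0,10,0.5, 0,0,0,0,0,5,0.5, 0,0,0,0,0,0,0.5]'
python3 - <<'E'
from h import *
print(avg(4))
E
```

```text
clock: 31.98
tool_pos: [0.4871, 0.013, 0.2619]
orientation: [-180.0, -0.1, -180.0]
force: [0.1, -0.2, -0.8]
opening: 0.0636
gripper_force: 30.0
clock: 32.35
tool_pos: [0.4962, 0.0584, 0.2618]
orientation: [-180.0, -0.1, -179.9]
force: [-0.1, -0.0, -0.9]
opening: 0.0636
gripper_force: 30.0
[ 0.4964  0.0577  0.2624  0.1026 -0.1666 -0.8205]
clock: 33.22
tool_pos: [0.497, 0.0584, 0.2028]
orientation: [-180.0, 0.0, -180.0]
force: [-0.1, 0.3, -0.5]
opening: 0.0632
gripper_force: 30.0
[ 0.4972  0.0586  0.2032 -0.5349 -0.2228 -0.9477]
```

```bash
python3 -m crank '[0,0,0,0,0,4,0.5, 0,0,0,0,0,4,0.5, 0,0,0,0,0,3,0.5, 0,0,0,0,0,0,0.5]'
python3 - <<'E'
from h import *
print(avg(4))
E
python3 -m crank '[0,0,0,0,0,3,0.5, 0,0,0,0,0,2,0.5, 0,0,0,0,0,0,0.5]'
python3 - <<'E'
from h import *
print(avg(4))
E
```

```text
clock: 33.92
tool_pos: [0.4967, 0.0585, 0.1912]
orientation: [-180.0, -0.0, -180.0]
force: [0.0, 0.1, -0.7]
opening: 0.0633
gripper_force: 30.0
[ 0.4968  0.0585  0.1915 -0.0984 -0.3255 -0.8381]
clock: 34.5
tool_pos: [0.4968, 0.0586, 0.1863]
orientation: [180.0, -0.0, -180.0]
force: [0.2, 1.1, -0.5]
opening: 0.0635
gripper_force: 30.0
[ 0.4968  0.0586  0.1865  0.4898  0.7601 -1.2398]
```

```bash
python3 -m crank '[0,0,0,-0.2,0.3,2,0.5, 0,0,0,0,0,2,0.5, 0,0,0,0,0,1,0.5, 0,0,0,0,0,0,0.5]'
python3 - <<'E'
from h import *
print(avg(4))
E
python3 -m crank '[0,0,0,0,0,1.5,0.5, 0,0,0,0,0,1,0.5, 0,0,0,0,0,0,0.5]'
python3 - <<'E'
from h import *
print(avg(4))
E
```

```text
clock: 35.2
tool_pos: [0.497, 0.0589, 0.1815]
orientation: [180.0, -0.0, -180.0]
force: [0.0, 0.5, -1.1]
opening: 0.0634
gripper_force: 30.0
[ 0.497   0.0589  0.1815  0.1228  1.1116 -1.2294]
clock: 35.78
tool_pos: [0.497, 0.0589, 0.179]
orientation: [180.0, 0.0, -180.0]
force: [0.5, 2.1, -0.9]
opening: 0.0633
gripper_force: 30.0
[ 0.497   0.0589  0.179  -0.4922  1.9807 -0.816 ]
```

```bash
python3 -m crank '[0,0,0,0,0.5,1.5,0.5, 0,0,0,0,0,1,0.5, 0,0,0,0,0,0,0.5]'
python3 - <<'E'
from h import *
print(avg(4))
E
python3 -m crank '[0,0,0,0,0,1.5,0.5, 0,0,0,0,0,0,0.5]'
python3 - <<'E'
from h import *
print(avg(4))
E
```

```text
clock: 36.35
tool_pos: [0.4972, 0.0592, 0.1767]
orientation: [-180.0, 0.0, -179.9]
force: [-0.2, 0.6, 1.6]
opening: 0.0633
gripper_force: 30.0
[ 0.4972  0.0593  0.1767  0.2896 -0.0814  2.5522]
clock: 36.8
tool_pos: [0.4976, 0.0594, 0.1759]
orientation: [180.0, 0.1, -179.9]
force: [-1.5, -0.5, 7.4]
opening: 0.0634
gripper_force: 30.0
[ 0.4976  0.0594  0.1759 -0.5503  0.2127  6.9216]
```

```bash
python3 -m crank '[0,0,0,0,0,0,1, 0,0,0,0,0,0,1, 0,0,0,0,0,0,1, 0,0,0,0,0,-15,1, 0,0,0,0,0,-40,1]'
python3 -m crank '[0,0,0,0,0,-35,0.6, 0,0,0,-54,-12,-20,0.6, 0,0,0,-54,-12,0,0.6, 0,0,0,-54,-12,0,0.6, 0,0,0,-54,-11,0,0.6]'
python3 -m crank '[0,0,0,0,0,0,0.6]'
python3 - <<'E'
from h import *
m=eyes.camera_model('wrist');im=eyes.snapshot('wrist')
for r in spotter.place_of('wrist','cover_mid'): print(round(r['p'],2),np.round(r['location']),np.round(ray('wrist',r['location'],.0275,m),4))
s=eyes.snapshot('scene');t=eyes.snapshot('top');print(avg(4))
cv2.imwrite('pics/mix10.png',np.vstack([np.hstack([im,np.zeros((400,160,3),np.uint8)])[:400],np.hstack([s[60:260,150:550],t[90:290,180:580]])])[:600])
E
```

```text
clock: 37.62
tool_pos: [0.496, 0.0589, 0.2299]
orientation: [-179.9, -0.2, -180.0]
force: [1.0, -0.3, 0.1]
opening: 0.0874
gripper_force: 0.0
clock: 38.25
tool_pos: [0.7148, 0.0119, 0.2863]
orientation: [180.0, 0.1, -180.0]
force: [1.7, -0.4, 0.3]
opening: 0.0527
gripper_force: 0.0
clock: 38.38
tool_pos: [0.7154, 0.0113, 0.2823]
orientation: [-179.9, -0.2, 179.9]
force: [-0.2, 0.3, -0.5]
opening: 0.0526
gripper_force: 0.0
0.92 [323. 145.] [0.6797 0.0124 0.0275]
0.87 [251.  25.] [ 0.5376 -0.0746  0.0275]
[ 0.7124  0.0128  0.2866 -0.1611 -0.3457  0.3855]
```

View pics/mix10.png

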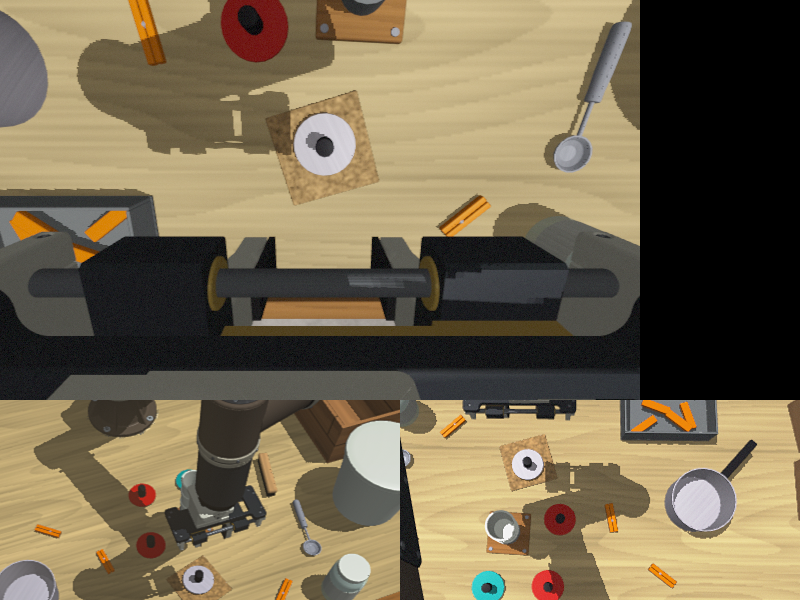

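The mat shows the cover at (324,145). The top view shows the three-cup stack straight at (502,527) and no loose tumblers left. Fetching the cover.

```bash
python3 -m crank '[0,0,0,30,0,40,0.6, 0,0,0,0,0,50,0.6, 0,0,0,0,0,50,0.6, 0,0,0,0,0,50,0.6, 0,0,0,0,0,45,0.6]'
python3 -m crank '[0,0,0,0,0,20,0.6, 0,0,0,0,0,8,0.6, 0,0,0,0,0,0,0.6, 0,0,0,0,0,0,0, 0,0,0,0,0,0,0]'
python3 -m crank '[0,0,0,0,0,0,0, 0,0,0,0,0,0,0]'
python3 - <<'E'
from h import *
o=get_obs();print(avg(4),o['opening'],o['gripper_force'])
E
python3 -m crank '[0,0,0,0,0,-20,0, 0,0,0,0,0,-50,0, 0,0,0,0,0,-55,0, 0,0,0,0,0,-55,0, 0,0,0,0,0,-55,0]'
python3 -m crank '[0,0,0,0,0,-25,0, 0,0,0,0,0,0,0]'
```

```text
clock: 39.4
tool_pos: [0.6826, 0.0127, 0.0494]
orientation: [180.0, 0.0, -179.9]
force: [0.4, 0.2, 0.3]
opening: 0.053
gripper_force: 0.0
clock: 40.02
tool_pos: [0.6837, 0.0127, 0.0234]
orientation: [180.0, 0.1, -179.9]
force: [-0.3, 0.2, -0.1]
opening: 0.038
gripper_force: 0.0
clock: 40.28
tool_pos: [0.6833, 0.0125, 0.0226]
orientation: [180.0, 0.0, -180.0]
force: [-0.6, 0.2, 3.2]
opening: 0.0232
gripper_force: 30.0
[ 0.6833  0.0125  0.0226 -1.3658  1.1463  4.2136] 0.023201211005525437 30.00051587820053
clock: 41.1
tool_pos: [0.6825, 0.0124, 0.2583]
orientation: [180.0, -0.1, -180.0]
force: [0.1, 0.2, -1.6]
opening: 0.0234
gripper_force: 30.0
clock: 41.35
tool_pos: [0.6838, 0.0126, 0.2841]
orientation: [179.9, 0.2, -180.0]
force: [-0.3, 0.4, -2.6]
opening: 0.0232
gripper_force: 30.0
```

```bash
python3 -m crank '[0,0,0,46,12,0,0, 0,0,0,46,12,0,0, 0,0,0,46,12,0,0, 0,0,0,47,11,0,0, 0,0,0,0,0,0,0]'
python3 - <<'E'
from h import *
print(avg(5))
im=eyes.snapshot('scene')[80:230,260:460];cv2.imwrite('pics/s11.png',cv2.resize(im,None,fx=3,fy=3))
E
```

```text
clock: 41.98
tool_pos: [0.4948, 0.0594, 0.2811]
orientation: [180.0, -0.1, -179.9]
force: [1.2, -0.2, -0.6]
opening: 0.023
gripper_force: 30.0
[ 0.4977  0.0593  0.2812  0.4836 -0.03   -1.3052]
```

View pics/s11.png

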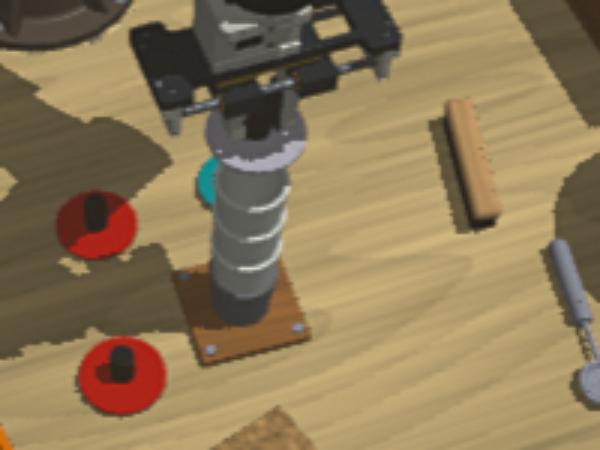

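The stack is straight, with rims at (250,200), (249,230) and (246,262). The cover is held level and centred above it at (256,150). Lowering.

```bash
python3 -m crank '[0,0,0,0,0,25,0, 0,0,0,0,0,18,0, 0,0,0,0,0,8,0, 0,0,0,0,0,4,0, 0,0,0,0,0,0,0]'
python3 - <<'E'
from h import *
print(avg(4))
E
python3 -m crank '[0,0,0,0,0,2,0, 0,0,0,0,0,1.5,0, 0,0,0,0,0,0,0]'
python3 - <<'E'
from h import *
print(avg(4))
E
```

```text
clock: 42.9
tool_pos: [0.4983, 0.0593, 0.2272]
orientation: [-180.0, 0.0, -180.0]
force: [-1.1, -0.2, -0.5]
opening: 0.0235
gripper_force: 30.0
[ 0.4984  0.0594  0.2276 -0.1121  0.3033 -1.4101]
clock: 43.48
tool_pos: [0.4979, 0.0593, 0.2234]
orientation: [-180.0, -0.0, -180.0]
force: [-0.7, -0.4, -0.7]
opening: 0.023
gripper_force: 30.0
[ 0.498   0.0593  0.2236 -0.3958 -0.3087 -1.2886]
```

```bash
python3 -m crank '[0,0,0,0,0,1,0, 0,0,0,0,0,1,0, 0,0,0,0,0,0,0]'
python3 - <<'E'
from h import *
print(avg(3))
E
python3 -m crank '[0,0,0,0,0,1,0, 0,0,0,0,0,0,0]'
python3 - <<'E'
from h import *
print(avg(3))
E
```

```text
clock: 44.05
tool_pos: [0.498, 0.0593, 0.2214]
orientation: [-180.0, -0.0, -180.0]
force: [-0.1, -0.2, -2.2]
opening: 0.0234
gripper_force: 30.0
[ 0.498   0.0593  0.2216  0.0269 -0.0034 -1.0337]
clock: 44.45
tool_pos: [0.4981, 0.0593, 0.2206]
orientation: [-180.0, 0.0, -180.0]
force: [-0.1, -0.0, -1.2]
opening: 0.0235
gripper_force: 30.0
[ 0.498   0.0593  0.2206 -0.3702 -0.3342 -0.4823]
```

```bash
python3 -m crank '[0,0,0,0,0,0.8,0, 0,0,0,0,0,0,0]'
python3 - <<'E'
from h import *
print(avg(3))
E
python3 -m crank '[0,0,0,0,0,0.5,0, 0,0,0,0,0,0,0]'
python3 - <<'E'
from h import *
print(avg(3))
E
```

```text
clock: 44.85
tool_pos: [0.4983, 0.0592, 0.2203]
orientation: [-180.0, 0.0, -179.9]
force: [-0.5, -0.3, 4.8]
opening: 0.0235
gripper_force: 30.0
[ 0.4983  0.0592  0.2203 -1.1556 -0.7407  5.6275]
clock: 45.25
tool_pos: [0.4985, 0.0592, 0.2202]
orientation: [-180.0, 0.1, -179.9]
force: [-1.1, -0.9, 8.0]
opening: 0.0234
gripper_force: 30.0
[ 0.4985  0.0592  0.2202 -1.7112 -1.5226  7.7908]
```

```bash
python3 -m crank '[0,0,0,0,0,0,0.5, 0,0,0,0,0,0,0.5, 0,0,0,0,0,0,0.5, 0,0,0,0,0,-15,0.5, 0,0,0,0,0,-40,0.5]'
python3 -m crank '[0,0,0,0,0,-40,0.5, 0,0,0,0,-50,0,0.5, 0,0,0,0,-50,0,0.5, 0,0,0,0,-50,0,0.5, 0,0,0,0,0,0,0.5]'
python3 - <<'E'
from h import *
s=eyes.snapshot('scene');t=eyes.snapshot('top')
f=lambda i:cv2.resize(i,None,fx=2,fy=2)
cv2.imwrite('pics/end.png',np.hstack([f(s[60:260,250:450]),f(t[120:320,200:400])]))
print(get_obs()['force'])
E
```

```text
clock: 46.02
tool_pos: [0.4972, 0.059, 0.2741]
orientation: [-179.9, -0.2, -180.0]
force: [0.3, -0.2, 0.2]
opening: 0.0436
gripper_force: 0.0
clock: 46.65
tool_pos: [0.4979, -0.0933, 0.3153]
orientation: [-180.0, 0.0, 179.8]
force: [-0.0, 0.5, 0.0]
opening: 0.0437
gripper_force: 0.0
[-0.5026077   0.39527592  0.45383737]
```

View pics/end.png

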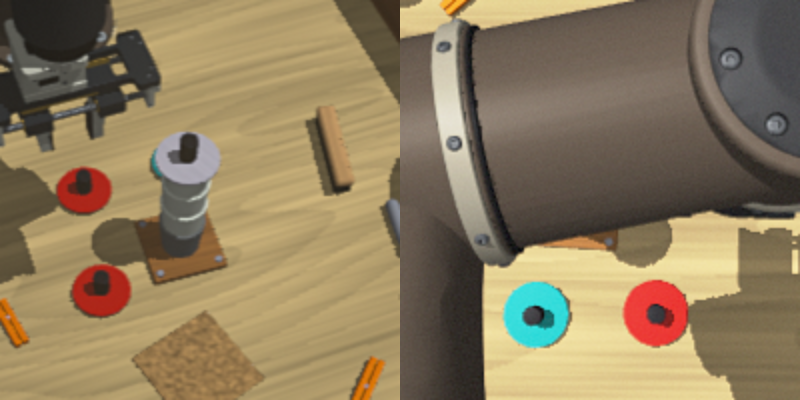

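The cover is seated and level on the top tumbler at (188,158), the stack is straight, and the gripper is clear. The arm hides the stack in the top view. Handing in.

```bash
python3 -c "
from plant import ctrl; print(ctrl.close_job())"
```

```text
the job is handed in; nothing more can be done
None
```

I handed the job in: all three tumblers on the table are nested in one straight stack in the keeper, and the cover sits level on the top rim in the last scene picture; no verdict was shown.

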